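Pack out the die plate and hold it tight

ROBOT

A 7-joint arm with a two-finger parallel gripper is mounted at the origin on the work surface. World frame = base frame: x ahead of the robot, y to its left, z up, the work surface at z = 0. Lengths are in m, angles in rad, forces in N, time in s.
With the tool pointing down it reaches from about 0.425 to 0.925 m from the base axis. Payload 6.8 kg.
Tool frame: the origin (TCP) lies on the front face of the gripper's body, between the roots of the fingers; the fingertips stand 73 mm ahead of it and the grasp point (between the pads) lies 54 mm ahead of it; z points along the fingers, y is the line along which they close (so a half turn about z gives the same grasp; the last joint's range is limited). The gripper opens to 85 mm and grips with 20 to 120 N. Pads are 22 mm wide; open, the fingers measure 114 mm over their backs; the gripper's body (76 mm by 85 mm) begins 54 mm behind the grasp point. The pads swing forward as they close: fully open they stand 13 mm farther back than shut.
Start: joints at [1.234, 0.477, 0.022, 1.555, -0.011, 1.109, -0.083], TCP at [0.153, -0.657, 0.304] pointing down, gripper open.
Joint ranges: [-2.96, 2.96], [-0.34, 2.1], [-1.41, 1.46], [0.24, 2.44], [-1.37, 4.51], [0.17, 1.92], [-2.96, 2.96]. Speed limits (rad/s): [2.39, 2.39, 3.14, 3.14, 3.14, 3.14, 3.14].

INTERFACE

Orientations are given as a unit quaternion [w, x, y, z].
In Python, from station import bot, optics gives the robot as it stands.
- The arm moves only by the tool drive_tool, never from a script. Its argument "deltas" is a list of rows, each an object with "gripper": the closure in counts, from 0 (fully open) to 255 (shut); "offset": the shift along the tool's x, y, z in units of 1000 mm (1.0 is 1000 mm), a list of three; "angular": the turn, a rotation vector about the tool's x, y, z in units of 45 degrees (1.0 is 45 degrees), a list of three. In form: [{"gripper": gripper, "offset": [dx, dy, dz], "angular": [rx, ry, rz]}, ...]. A call has 1 to 5 rows; each row is the pose to reach, as a shift and turn from the pose commanded when the call began, along the tool's axes at that moment; what a row does not reach only later rows make up. A row lasts 1/10 s, in which the tool goes at most 50 mm and 8.59 degrees, less where a joint would pass 70% of its speed; a pose out of reach is approached as far as the arm can. A call with a number of a shift or a turn outside -1 to 1 is refused whole. A call with a gripper value outside its range is refused whole. The fingers move at their own pace and stop on an object; "grip_force" is the grip in N (left out, the last holds). Time passes only in rows, so rows that repeat a pose let the fingers close. It gives the time, the measured TCP pose, the force, the opening and the grip force at its end, in the units of the state.
- bot.get_obs(): the state, without advancing time (a new reading comes with each control period).
- optics.read_camera(name): name is "side" or "top" or "wrist"; returns the picture (384x512x3 uint8, blue, green, red); there is no depth.
- optics.camera_model(name): a dict with "fx", "fy", "cx", "cy" (pixels), "cam_to_world" (4x4, takes a point from camera to world coordinates). Camera axes: x right, y up, looking along -z (the intrinsics and any distortion apply to the point x, -y, -z); pixel columns grow to the right and rows downward; lengths in m; the calibration is good to about 2 mm. A picture is of the moment at which its call begins: read the wrist's pose just before it. camera_model takes no time and is no camera call; for the wrist camera it gives the pose at the moment of the call.
- bot.hand_in(): hands the job in; it is judged then, once.
The state is a dict: "t": time; "q": joint angles; "joint_vel": joint speeds; "joint_torque": joint torques, N m; "eef_pos": TCP position; "tool_rot": TCP orientation; "contact_force": force on the tool from outside, world axes, zero at the start; "torque": the same for the moment, N m; "gripper_width": opening from 0.0 (shut) to 1.0 (fully open); "grasp_force": force on a finger pad.
Only numpy, scipy, OpenCV 4.12 (cv2) and the standard library are available. Lean on these libraries where they do the work, as an engineer would, in place of code of your own. Each camera call takes 0.05 s, during which the arm holds its last target. There are 200 camera calls.

TASK

Only one of the two die plates in the bench nests leaves a gap at its end stop wide enough for the loose packing piece: stand the packing piece fully down in the middle of that gap, its lip over the stop and not over the plate, and let go of it. Then press that plate by its round boss firmly towards the stop, until plate, packing piece and stop are flush, and finish while still holding it pressed. Leave the other plate and the things around alone, and do not try the packing piece in the narrow gap.

Things in the scene. Friction and masses are not known exactly. Their poses are not given: they have to be found in the camera images.
- nest_a: Grey and dark steel nest fixed to the bench, holding plate_a; either the left or the right one, turned up to 0.45 rad. Origin: centre of underside, on the bench; x towards its end stop, z up. Base 124 (x) x 96 (y) x 8 mm: floor at z = 8 mm. Rear wall: inner face x = -48 mm, top z = 28 mm. Side rails: inner faces y = +-35 mm, x -48 to +14 mm, top z = 18 mm.
- stop_a (a point): Middle of the upper edge of the end stop's inner face in nest_a: x = +40, y = 0, z = 34 mm in the nest's frame, same axes. The stop is an upright block 22 mm thick (x), 86 mm wide (y), its top at z = 34 mm. The gap between plate and stop is open at both sides and above.
- nest_b: The other nest, same shape and axes, holding plate_b.
- stop_b (a point): The same point of nest_b's end stop.
- plate_a: Loose steel plate in nest_a, 54 (x) x 60 (y) x 26 mm, 0.6 to 0.9 kg. On top a round upright boss, diameter 24, height 28 mm, axis at x = -10, y = 0 mm (top 54 mm above the underside). Origin: centre of underside; x to the stop, z up; front face x = +27 mm, 28 to 31.5 mm from the stop. Sliding it takes 4 to 14 N; 20 to 25 N on the boss holds it tight.
- plate_b: Loose steel plate in nest_b, the same but 79 mm long in x, 0.75 to 0.95 kg; it leaves only 6.5 to 8.5 mm to its end stop. To be left where it is.
- spacer: Packing piece: aluminium slab standing upright on the bench nearer the robot, any yaw. 20 thick (x) x 36 wide (y) x 72 mm tall, 0.12 to 0.21 kg. A lip, 36 mm wide, juts 18 mm from its +x face, 28 to 34 mm above the foot; above it the slab is plain, to be gripped. Origin: centre of foot, z up, x to the lip. On a nest's floor the lip passes 2 mm over the stop.
- spacer_lip (a point): Point at the outer end of the packing piece's lip, on its underside: 28 mm along the packing piece's x and 28 mm above its foot.
- roller: Bystander: grooved dark steel forming roller lying on the bench, 72 mm in diameter, 42 mm tall; origin centre of underside.
- hammer: Bystander: hammer lying on the bench, about 260 mm long; origin on its underside near the middle.
- tin: Bystander: closed metal tin, 60 mm in diameter, 75 mm tall, standing beyond the nests; origin centre of underside.
There are look-alikes about, which are no part of the job. Leave any purple or red look-alike of the spacer alone.

How it is judged:
By the outcome, as a careful person would: the job done as asked, in the order asked, and still so for the second after the job is handed in, while the arm keeps its last pose, push and grip.
It also fails if it takes over 64 s, if anything falls off the work surface, if the arm or the gripper's body presses on something with over 40 N, if the wrist force passes 120 N, or if a joint passes its speed limit or range.

## Working session

There is one attempt and no reset: what is moved stays moved. The work goes in short steps, Python scripts to look and compute and a tool call to move; the robot and the scene stay as the last step left them, time stands still between calls to the robot, and variables do not carry over. Pictures are saved under pics/ and viewed, at most 10 in all, crops included, and the job is handed in when it is done.

Besides the shell and the picture viewer there is one more tool, called in YAML: its name, and indented under it one key for each argument. drive_tool: Moves the arm, as the interface text tells. Its arguments: {"type":"object","properties":{"deltas":{"type":"array"},"grip_force":{"type":"number"}},"required":["deltas"]}

```bash
mkdir -p pics; ls
python3 - <<'E'
from station import bot, optics
import cv2,numpy as np
o=bot.get_obs()
print({k:np.round(v,3).tolist() for k,v in o.items()})
for n in ("top","side"):
    im=optics.read_camera(n); cv2.imwrite(f"pics/{n}0.png",im)
    m=optics.camera_model(n); print(n,{k:np.round(v,4).tolist() for k,v in m.items()})
a=cv2.imread("pics/top0.png");cv2.imwrite("pics/top0b.png",cv2.resize(a,(800,600),interpolation=cv2.INTER_CUBIC))
E
```

```text
pics
{'t': 0.0, 'q': [1.234, 0.478, 0.022, 1.556, -0.012, 1.109, -0.083], 'joint_vel': [0.003, -0.0, 0.0, -0.0, 0.0, -0.0, 0.002], 'joint_torque': [-0.001, -59.644, 1.607, -28.12, 0.012, 0.009, -0.0], 'eef_pos': [0.153, -0.657, 0.303], 'tool_rot': [-0.001, 0.993, 0.114, -0.0], 'contact_force': [0.463, -0.942, -0.236], 'torque': [0.001, -0.005, 0.058], 'grasp_force': 0.0, 'gripper_width': 1.003}
top {'fx': 443.4837, 'fy': 443.4837, 'cx': 254.7527, 'cy': 184.1804, 'cam_to_world': [[0.0261, 0.9851, -0.1702, 0.3257], [-0.9996, 0.0265, 0.0004, -0.0207], [0.0049, 0.1701, 0.9854, 1.4453], [0.0, 0.0, 0.0, 1.0]]}
side {'fx': 403.8561, 'fy': 403.8561, 'cx': 260.3099, 'cy': 191.9573, 'cam_to_world': [[-0.8919, 0.296, -0.3419, 0.1397], [-0.4521, -0.5944, 0.665, 0.829], [-0.0064, 0.7477, 0.664, 0.922], [0.0, 0.0, 0.0, 1.0]]}
```

View pics/top0b.png

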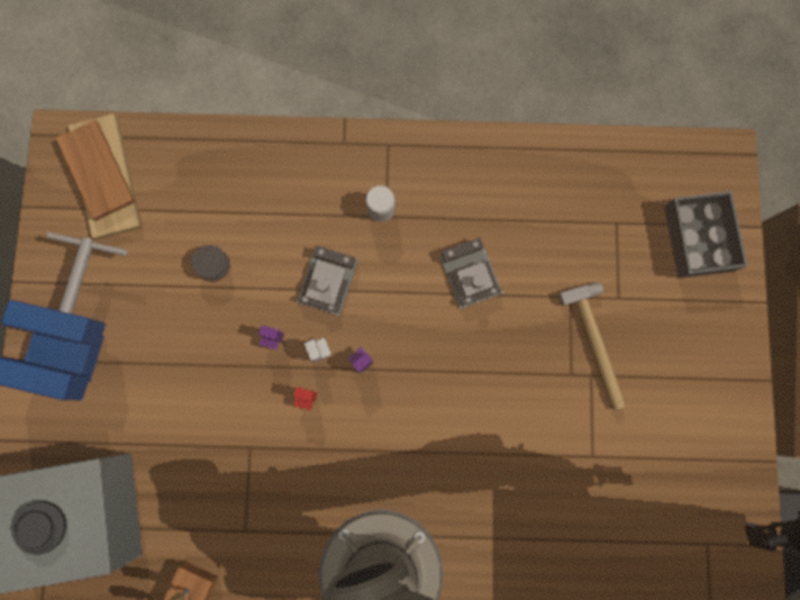

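View pics/side0.png

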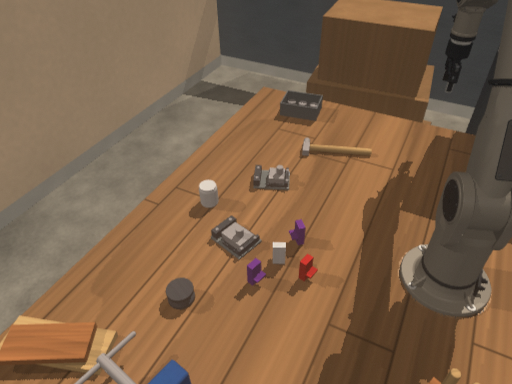

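Candidates for the spacer (top view, 800x600): silver (317,349), purple (269,338) and (361,360), red (305,398). The silver aluminium piece fits, since the coloured ones are look-alikes. I'll confirm that and the gaps in one enlarged crop.

Run:
```python
import cv2
a=cv2.imread("pics/top0.png")[145:265,160:330]
cv2.imwrite("pics/crop1.png",cv2.resize(a,None,fx=4.7,fy=4.7,interpolation=cv2.INTER_CUBIC))
```

```text
(no output)
```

View pics/crop1.png

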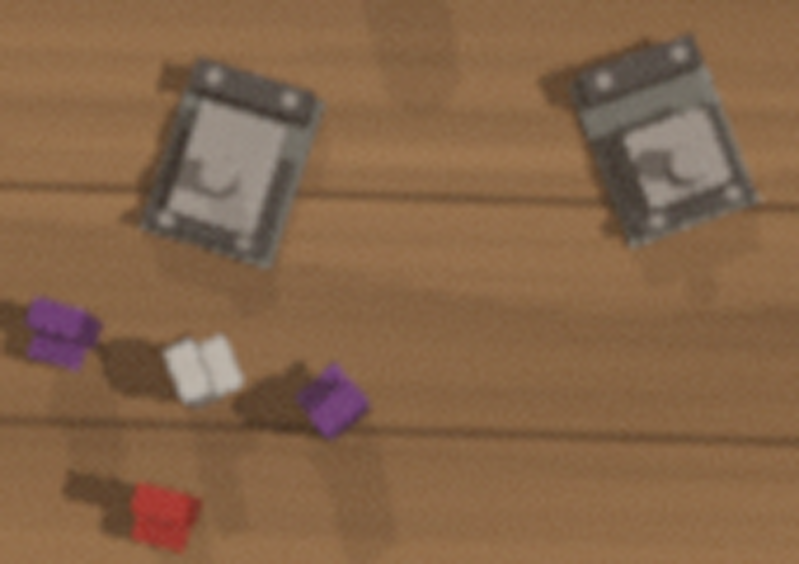

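Crop: the silver spacer is at (203,370), with two halves meeting along a line. The right nest (665,140) has the wide gap, about (650,105), and the left one only a slit. So nest_a is the right one.

```bash
cat > h.py <<'E'
from station import bot, optics
import cv2, numpy as np
from scipy.spatial.transform import Rotation as R
def ray(m,px,z):
    T=np.array(m["cam_to_world"]); d=T[:3,:3]@[(px[0]-m["cx"])/m["fx"],-(px[1]-m["cy"])/m["fy"],-1]
    return T[:3,3]+d*(z-T[2,3])/d[2]
def proj(m,P):
    T=np.array(m["cam_to_world"]); p=(np.atleast_2d(P)-T[:3,3])@T[:3,:3]
    return np.c_[m["cx"]+m["fx"]*p[:,0]/-p[:,2], m["cy"]+m["fy"]*p[:,1]/p[:,2]]
def tool(o=None):
    o=o or bot.get_obs(); q=o["tool_rot"]; return np.array(o["eef_pos"]),R.from_quat([q[1],q[2],q[3],q[0]])
def rotdown(yaw):  # tool z down, tool y axis at world angle yaw (mod pi, nearest)
    y=np.array([np.cos(yaw),np.sin(yaw),0]); z=np.array([0,0,-1.]); return R.from_matrix(np.c_[np.cross(y,z),y,z])
def go(pos,yaw,o=None):
    p,r=tool(o); best=min((rotdown(yaw+k*np.pi) for k in(0,1)),key=lambda t:(r.inv()*t).magnitude())
    print("offset",np.round(r.inv().apply(np.array(pos)-p),4).tolist(),"angular",np.round((r.inv()*best).as_rotvec()/(np.pi/4),3).tolist())
E
python3 - <<'E'
from h import *
m=optics.camera_model("top")
f=lambda u,v,z:print((u,v),np.round(ray(m,(u/4.7+160,v/4.7+145),z),3))
f(188,372,.072);f(222,365,.034);f(222,365,.072);f(188,372,.034)
print('stop a corners z.034');f(572,75,.034);f(690,36,.034);f(585,107,.034);f(705,68,.034);f(680,150,.062)
print('rear');f(630,245,.008);f(755,205,.008)
p,r=tool();print(r.as_matrix().round(3))
w=optics.camera_model("wrist");print(np.round(w["cam_to_world"],3),w["fx"],w["cx"],w["cy"])
T=np.array(w["cam_to_world"]);print("cam in tool",r.inv().apply(T[:3,3]-p).round(4))
E
```

```text
(188, 372) [0.433 0.145 0.072]
(222, 365) [0.441 0.127 0.034]
(222, 365) [0.438 0.123 0.072]
(188, 372) [0.436 0.149 0.034]
stop a corners z.034
(572, 75) [ 0.649 -0.107  0.034]
(690, 36) [ 0.679 -0.189  0.034]
(585, 107) [ 0.626 -0.116  0.034]
(705, 68) [ 0.656 -0.199  0.034]
(680, 150) [ 0.592 -0.179  0.062]
rear
(630, 245) [ 0.534 -0.151  0.008]
(755, 205) [ 0.565 -0.238  0.008]
[[ 0.974  0.227 -0.   ]
 [ 0.227 -0.974  0.002]
 [-0.    -0.002 -1.   ]]
[[ 0.227  0.939  0.257  0.218]
 [-0.974  0.219  0.06  -0.642]
 [-0.    -0.264  0.964  0.374]
 [ 0.     0.     0.     1.   ]] 270.5559776665826 252.79455913130886 191.7210148155684
cam in tool [ 0.0668  0.     -0.0705]
```

drive_tool:
  deltas:
    - {"gripper": 0,"offset": [0.045,-0.018,0],"angular": [0,0,-0.15]}
    - {"gripper": 0,"offset": [0.09,-0.036,0],"angular": [0,0,-0.3]}
    - {"gripper": 0,"offset": [0.135,-0.054,0],"angular": [0,0,-0.45]}
    - {"gripper": 0,"offset": [0.18,-0.072,0],"angular": [0,0,-0.6]}
    - {"gripper": 0,"offset": [0.225,-0.09,0],"angular": [0,0,-0.75]}

```text
t: 0.6
eef_pos: [0.353, -0.5172, 0.3036]
tool_rot: [-0.0, 0.917, 0.4, -0.0]
contact_force: [-0.7, -0.1, -0.2]
gripper_width: 1.0
grasp_force: 0.0
```

Run:
```python
from h import *
o=bot.get_obs();print(o["t"],np.round(o["q"],3),np.round(o["eef_pos"],3));go([0.50,-0.28,0.30],1.0-np.pi/2);go([0.5,-0.04,.3],1.4-np.pi/2)
```

```text
0.6 [ 1.001  0.405 -0.171  1.669  0.076  1.075  0.059] [ 0.353 -0.517  0.304]
offset [0.2739, -0.0537, 0.0037] angular [-0.001, -0.0, -0.226]
offset [0.4498, -0.217, 0.0038] angular [-0.001, -0.0, -0.735]
```

drive_tool:
  deltas:
    - {"gripper": 0,"offset": [0.048,-0.01,0],"angular": [0,0,-0.06]}
    - {"gripper": 0,"offset": [0.096,-0.02,0],"angular": [0,0,-0.12]}
    - {"gripper": 0,"offset": [0.144,-0.03,0],"angular": [0,0,-0.18]}
    - {"gripper": 0,"offset": [0.192,-0.04,0],"angular": [0,0,-0.24]}
    - {"gripper": 0,"offset": [0.24,-0.05,0],"angular": [0,0,-0.3]}

```text
t: 1.1
eef_pos: [0.48, -0.3076, 0.3037]
tool_rot: [-0.0, 0.864, 0.503, -0.0]
contact_force: [0.8, -1.1, 0.3]
gripper_width: 1.001
grasp_force: 0.0
```

Run:
```python
from h import *
o=bot.get_obs();print(o["t"],np.round(o["q"],3),np.round(o["eef_pos"],3));go([0.50,-0.08,0.30],1.4-np.pi/2);
```

```text
1.1 [ 0.715  0.325 -0.315  1.794  0.115  1.04  -0.159] [ 0.48  -0.308  0.304]
offset [0.2079, -0.0947, 0.0037] angular [-0.001, 0.0, -0.439]
```

drive_tool:
  deltas:
    - {"gripper": 0,"offset": [0.042,-0.019,0],"angular": [0,0,-0.09]}
    - {"gripper": 0,"offset": [0.084,-0.038,0],"angular": [0,0,-0.18]}
    - {"gripper": 0,"offset": [0.125,-0.057,0],"angular": [0,0,-0.27]}
    - {"gripper": 0,"offset": [0.166,-0.076,0],"angular": [0,0,-0.36]}
    - {"gripper": 0,"offset": [0.208,-0.095,0],"angular": [0,0,-0.44]}

```text
t: 1.6
eef_pos: [0.4993, -0.08, 0.3037]
tool_rot: [-0.0, 0.764, 0.645, -0.0]
contact_force: [1.2, 0.6, 0.0]
gripper_width: 1.001
grasp_force: 0.0
```

Run:
```python
from h import *
o=bot.get_obs();print(o["t"],np.round(o["q"],3),np.round(o["eef_pos"],3));go([0.44,0.12,0.28],1.75-np.pi/2);
```

```text
1.6 [ 0.469  0.239 -0.5    1.926  0.135  1.009 -0.261] [ 0.499 -0.08   0.304]
offset [0.1872, -0.0922, 0.0237] angular [-0.0, 0.0, -0.444]
```

drive_tool:
  deltas:
    - {"gripper": 0,"offset": [0.037,-0.018,0.005],"angular": [0,0,-0.09]}
    - {"gripper": 0,"offset": [0.075,-0.037,0.01],"angular": [0,0,-0.18]}
    - {"gripper": 0,"offset": [0.112,-0.055,0.015],"angular": [0,0,-0.27]}
    - {"gripper": 0,"offset": [0.15,-0.074,0.02],"angular": [0,0,-0.36]}
    - {"gripper": 0,"offset": [0.187,-0.092,0.024],"angular": [0,0,-0.444]}

```text
t: 2.1
eef_pos: [0.4401, 0.1196, 0.2796]
tool_rot: [0.0, 0.641, 0.768, -0.0]
contact_force: [0.3, -0.9, 0.0]
gripper_width: 0.999
grasp_force: 0.0
```

Run:
```python
from h import *
o=bot.get_obs();print(o["t"],np.round(o["q"],3),np.round(o["eef_pos"],3))
im=optics.read_camera("wrist"); cv2.imwrite("pics/w1.png",im)
```

```text
2.1 [ 0.219  0.208 -0.69   2.048  0.164  0.939 -0.379] [0.44 0.12 0.28]
```

View pics/w1.png

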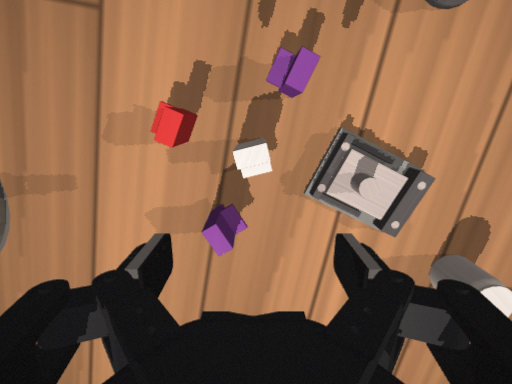

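Wrist view: silver spacer at (252,158), purple at (293,72) and (224,230), red at (174,124), and the narrow-gap nest_b at (370,180). Next is an enlarged crop to see which half is the lip.

Run:
```python
import cv2
a=cv2.imread("pics/w1.png")[125:195,210:300]
cv2.imwrite("pics/crop2.png",cv2.resize(a,None,fx=8,fy=8,interpolation=cv2.INTER_CUBIC))
```

```text
(no output)
```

View pics/crop2.png

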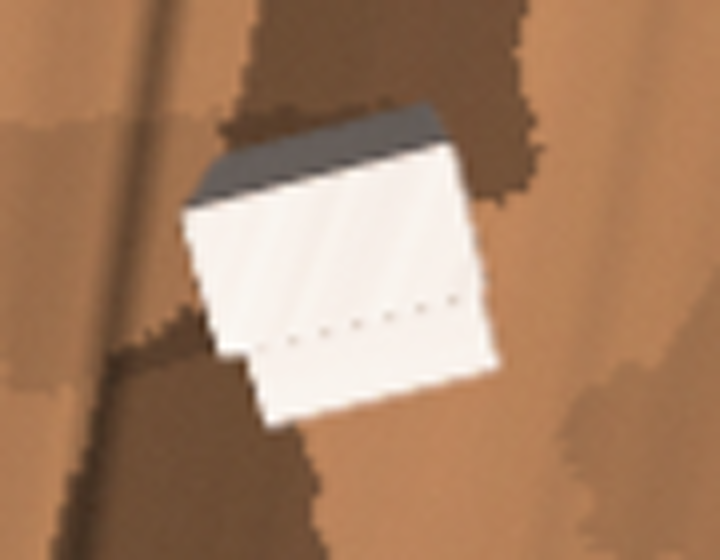

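Crop: slab top corners are at about (182,208), (452,142), (482,300), (220,355). The lip shows below its lower edge, so it points image-down, along tool -x.

Run:
```python
from h import *
m=optics.camera_model("wrist")
P=np.array([ray(m,(210+u/8-.5+.06,125+v/8-.5+.06),.072) for u,v in((182,208),(452,142),(482,300),(220,355))])
print(P.round(4),"c",P.mean(0).round(4)); d=(P[2]+P[3]-P[0]-P[1])/2;w=(P[1]+P[2]-P[0]-P[3])/2
print(np.linalg.norm(d),np.linalg.norm(w)); yl=np.arctan2(d[1],d[0]); yw=np.arctan2(w[1],w[0]); print("lip yaw",yl,"width yaw",yw)
L=ray(m,(210+383/8,125+398/8),.034);print("lip end mid",L, "expected",P.mean(0)[:2]+.028*np.array([np.cos(yw-np.pi/2),np.sin(yw-np.pi/2)]))
c=P.mean(0); go([c[0],c[1],.20],yw); go([c[0],c[1],.059+.054],yw)
```

```text
[[0.4106 0.1564 0.072 ]
 [0.4428 0.1712 0.072 ]
 [0.4507 0.1522 0.072 ]
 [0.4187 0.1386 0.072 ]] c [0.4307 0.1546 0.072 ]
0.0200966081116577 0.03509681524139995
lip yaw -1.160939303716602 width yaw 0.41468155906816273
lip end mid [0.44340311 0.12915845 0.034     ] expected [0.44199257 0.12897218]
offset [0.0287, -0.0015, 0.0797] angular [0.0, -0.004, -0.285]
offset [0.0284, -0.0015, 0.1667] angular [0.0, -0.004, -0.285]
```

drive_tool:
  deltas:
    - {"gripper": 0,"offset": [0.014,-0.001,0.03],"angular": [0,0,-0.14]}
    - {"gripper": 0,"offset": [0.0285,-0.0015,0.06],"angular": [0,0,-0.285]}
    - {"gripper": 0,"offset": [0.0285,-0.0015,0.1],"angular": [0,0,-0.285]}
    - {"gripper": 0,"offset": [0.0285,-0.0015,0.14],"angular": [0,0,-0.285]}
    - {"gripper": 0,"offset": [0.0285,-0.0015,0.171],"angular": [0,0,-0.285]}

```text
t: 2.65
eef_pos: [0.4338, 0.1456, 0.1067]
tool_rot: [-0.001, 0.552, 0.834, -0.001]
contact_force: [1.8, -0.4, -0.2]
gripper_width: 0.998
grasp_force: 0.0
```

drive_tool:
  deltas:
    - {"gripper": 150,"offset": [0,0,0],"angular": [0,0,0]}
    - {"gripper": 200,"offset": [0,0,0],"angular": [0,0,0]}
    - {"gripper": 255,"offset": [0,0,0],"angular": [0,0,0]}
    - {"gripper": 255,"offset": [0,0,0],"angular": [0,0,0]}
    - {"gripper": 255,"offset": [0,0,0],"angular": [0,0,0]}
  grip_force: 50

```text
t: 3.15
eef_pos: [0.4358, 0.1465, 0.1107]
tool_rot: [0.001, 0.552, 0.834, 0.001]
contact_force: [-0.5, 0.1, 8.0]
gripper_width: 0.414
grasp_force: 50.4
```

Run:
```python
from h import *
o=bot.get_obs();print(o["t"],np.round(o["q"],3),np.round(o["eef_pos"],4),o["contact_force"],o["torque"])
im=optics.read_camera("wrist"); cv2.imwrite("pics/w2.png",im)
```

```text
3.15 [ 0.029  0.496 -0.588  2.175  0.491  0.597 -0.516] [0.4358 0.1465 0.1107] [-0.5434356   0.12416376  7.98694655] [-0.08468993  0.16859423 -0.02897265]
```

View pics/w2.png

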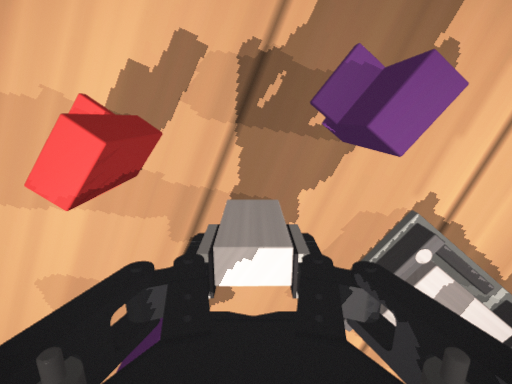

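Spacer gripped and centred between the pads (slab at (253,265)); now I lift it. I noticed that measured poses lag or overshoot, so I will settle before measuring.

drive_tool:
  deltas:
    - {"gripper": 255,"offset": [0,0,-0.03],"angular": [0,0,0]}
    - {"gripper": 255,"offset": [0,0,-0.07],"angular": [0,0,0]}
    - {"gripper": 255,"offset": [0,0,-0.11],"angular": [0,0,-0.12]}
    - {"gripper": 255,"offset": [0,0,-0.14],"angular": [0,0,-0.26]}
    - {"gripper": 255,"offset": [0,0,-0.15],"angular": [0,0,-0.4]}

```text
t: 3.7
eef_pos: [0.4357, 0.1467, 0.2628]
tool_rot: [0.003, 0.413, 0.911, 0.002]
contact_force: [-0.5, -0.3, -2.5]
gripper_width: 0.41
grasp_force: 50.7
```

Run:
```python
from h import *
o=bot.get_obs();print(o["t"],np.round(o["q"],3),np.round(o["eef_pos"],4),o["contact_force"],o["gripper_width"]);go([.56,-.14,.26],.38+np.pi/2)
```

```text
3.7 [ 0.264  0.265 -0.824  2.055  0.248  0.913  0.024] [0.4357 0.1467 0.2628] [-0.54490388 -0.31306628 -2.45850266] 0.40978100171547155
offset [-0.2976, -0.0954, 0.0034] angular [0.003, 0.008, -1.568]
```

drive_tool:
  deltas:
    - {"gripper": 255,"offset": [-0.03,-0.01,0],"angular": [0,0,-0.16]}
    - {"gripper": 255,"offset": [-0.06,-0.02,0],"angular": [0,0,-0.32]}
    - {"gripper": 255,"offset": [-0.09,-0.03,0],"angular": [0,0,-0.48]}
    - {"gripper": 255,"offset": [-0.12,-0.04,0],"angular": [0,0,-0.64]}
    - {"gripper": 255,"offset": [-0.15,-0.05,0],"angular": [0,0,-0.8]}

```text
t: 4.2
eef_pos: [0.4953, -0.0014, 0.2597]
tool_rot: [0.001, 0.111, 0.994, -0.0]
contact_force: [1.8, 0.5, -2.6]
gripper_width: 0.415
grasp_force: 50.6
```

Run:
```python
from h import *
o=bot.get_obs();print(o["t"],np.round(o["q"],3),np.round(o["eef_pos"],4));go([.56,-.18,.26],.38+np.pi/2)
```

```text
4.2 [ 0.599  0.351 -0.862  1.979  0.328  0.953  0.922] [ 0.4953 -0.0014  0.2597]
offset [-0.1025, -0.1599, -0.0001] angular [-0.001, 0.001, -0.767]
```

drive_tool:
  deltas:
    - {"gripper": 255,"offset": [-0.025,-0.04,0],"angular": [0,0,-0.18]}
    - {"gripper": 255,"offset": [-0.05,-0.08,0],"angular": [0,0,-0.36]}
    - {"gripper": 255,"offset": [-0.075,-0.12,0],"angular": [0,0,-0.54]}
    - {"gripper": 255,"offset": [-0.1,-0.16,0],"angular": [0,0,-0.7]}
    - {"gripper": 255,"offset": [-0.103,-0.16,0],"angular": [0,0,-0.77]}

```text
t: 4.7
eef_pos: [0.5596, -0.1882, 0.2587]
tool_rot: [-0.0, -0.184, 0.983, -0.002]
contact_force: [-0.6, -0.4, -2.3]
gripper_width: 0.415
grasp_force: 50.6
```

drive_tool:
  deltas:
    - {"gripper": 255,"offset": [0,0,0],"angular": [0,0,0]}
    - {"gripper": 255,"offset": [0,0,0],"angular": [0,0,0]}
    - {"gripper": 255,"offset": [0,0,0],"angular": [0,0,0]}
    - {"gripper": 255,"offset": [0,0,0],"angular": [0,0,0]}
    - {"gripper": 255,"offset": [0,0,0],"angular": [0,0,0]}

```text
t: 5.2
eef_pos: [0.5593, -0.1782, 0.2592]
tool_rot: [0.0, -0.188, 0.982, -0.0]
contact_force: [-0.5, -0.0, -1.8]
gripper_width: 0.414
grasp_force: 50.6
```

Run:
```python
from h import *
im=optics.read_camera("wrist"); cv2.imwrite("pics/w3.png",cv2.resize(im,(800,600),interpolation=cv2.INTER_CUBIC))
o=bot.get_obs();print(o["t"],np.round(o["q"],3),np.round(o["eef_pos"],4),np.round(o["tool_rot"],4))
im=optics.read_camera("wrist")
```

```text
5.25 [ 0.869  0.533 -0.898  1.772  0.471  1.068  1.752] [ 0.5594 -0.1784  0.2591] [ 0.000e+00 -1.879e-01  9.822e-01 -2.000e-04]
```

View pics/w3.png

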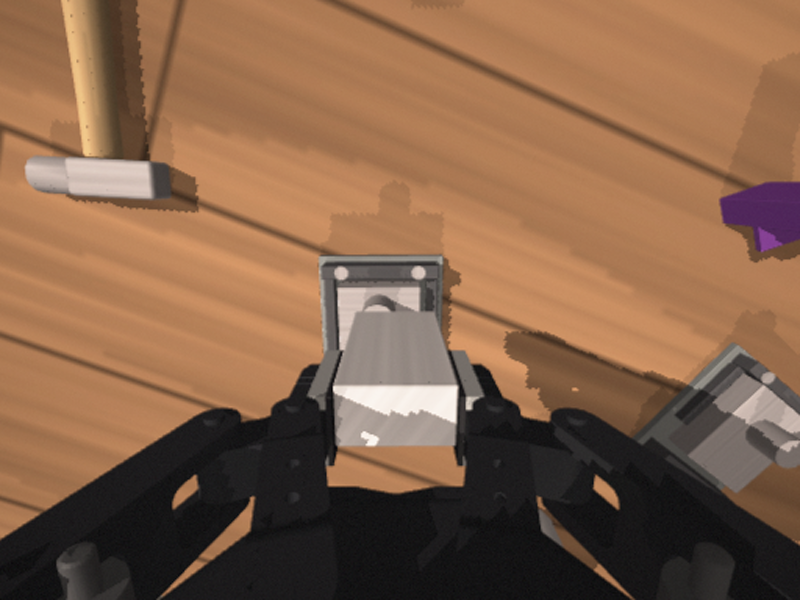

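The view shows nest_a's rear wall (320–443, 257), nearly square to the camera, but the gap is hidden by the held piece. I'll move past it and look back.

drive_tool:
  deltas:
    - {"gripper": 255,"offset": [-0.04,0,0],"angular": [0,0,0]}
    - {"gripper": 255,"offset": [-0.08,0,0],"angular": [0,0,0]}
    - {"gripper": 255,"offset": [-0.12,0,0],"angular": [0,0,0]}
    - {"gripper": 255,"offset": [-0.15,0,0],"angular": [0,0,0]}
    - {"gripper": 255,"offset": [-0.15,0,0],"angular": [0,0,0]}

```text
t: 5.8
eef_pos: [0.7016, -0.1201, 0.2586]
tool_rot: [0.001, -0.189, 0.982, 0.001]
contact_force: [0.2, 1.6, -2.0]
gripper_width: 0.411
grasp_force: 50.7
```

drive_tool:
  deltas:
    - {"gripper": 255,"offset": [0,0,0],"angular": [0,0,0]}
    - {"gripper": 255,"offset": [0,0,0],"angular": [0,0,0]}
    - {"gripper": 255,"offset": [0,0,0],"angular": [0,0,0]}
    - {"gripper": 255,"offset": [0,0,0],"angular": [0,0,0]}
    - {"gripper": 255,"offset": [0,0,0],"angular": [0,0,0]}

```text
t: 6.3
eef_pos: [0.6985, -0.1245, 0.2591]
tool_rot: [-0.0, -0.187, 0.982, -0.0]
contact_force: [-0.6, -0.4, -2.0]
gripper_width: 0.411
grasp_force: 50.7
```

Run:
```python
from h import *
import pickle
m=optics.camera_model("wrist");o=bot.get_obs();im=optics.read_camera("wrist")
pickle.dump((m,o),open("w4.pkl","wb"));cv2.imwrite("pics/w4raw.png",im)
cv2.imwrite("pics/w4.png",cv2.resize(im[100:350,130:380],None,fx=2.4,fy=2.4,interpolation=cv2.INTER_CUBIC))
print(o["t"],np.round(o["q"],3),np.round(o["eef_pos"],4),np.round(o["tool_rot"],4))
```

```text
6.3 [ 0.605  0.713 -0.831  1.462  0.544  1.207  1.648] [ 0.6985 -0.1245  0.2591] [-0.000e+00 -1.871e-01  9.823e-01 -3.000e-04]
```

View pics/w4.png

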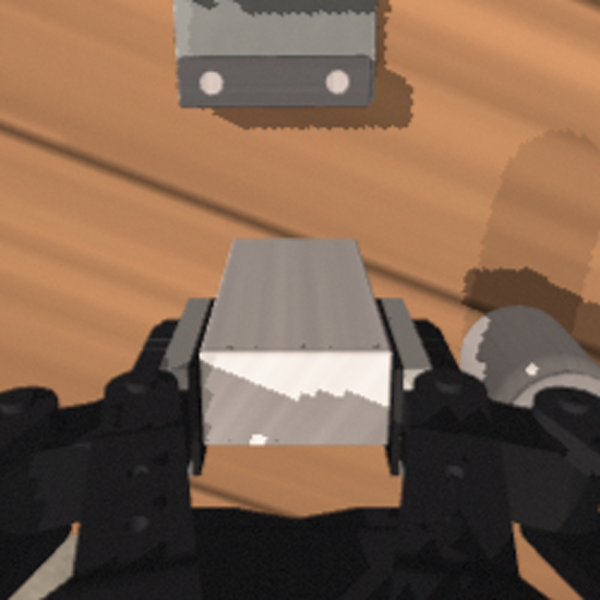

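View: stop top inner edge at about (180,57)–(374,56) and outer edge at (180,107)–(372,104). Held slab top corners are (200,352), (391,352), (389,443), (202,443). I'll work out the move from these, with an intensity profile for the plate's front edge.

Run:
```python
from h import *
import pickle
m,o=pickle.load(open("w4.pkl","rb")); p,r=tool(o)
c=lambda u,v:((u+.5)/2.4-.5+130,(v+.5)/2.4-.5+100)
S=[ray(m,c(*q),.034) for q in((180,57),(374,56),(372,104.5),(180,107))]
w=(S[1]-S[0]+S[2]-S[3])/2; print("stop w,d",np.linalg.norm(S[1]-S[0]),np.linalg.norm(S[2]-S[1]))
yaw=np.arctan2(w[1],w[0]); nx=yaw+np.pi/2 if abs(yaw+np.pi/2-.37)<1 else yaw-np.pi/2
stop=(S[0]+S[1])/2; n=np.array([np.cos(nx),np.sin(nx),0]); print("nest yaw",nx,"stop",stop)
zt=p[2]-.1107+.072
K=[ray(m,c(*q),zt) for q in((200,352),(391,352),(389,443),(202,443))];K=np.array(K)
print("slab w,t",np.linalg.norm(K[1]-K[0]),np.linalg.norm(K[2]-K[1]),"centre in tool",r.inv().apply(K.mean(0)-p))
tx=r.as_matrix()[:,0]; print("tool -x yaw",np.arctan2(-tx[1],-tx[0]))
ctr=stop-.015*n; print("gap centre",ctr); 
k=r.inv().apply(K.mean(0)-p); R2=rotdown(nx+np.pi/2); R2=min((rotdown(nx+s*np.pi/2) for s in(1,-1)),key=lambda t:(r.inv()*t).magnitude())
t=ctr-R2.apply([k[0],k[1],0]); go([t[0],t[1],p[2]],nx+np.pi/2,o)
im=cv2.imread("pics/w4raw.png").mean(2)
pj=lambda x,y,z:proj(m,stop+n*x+np.array([-n[1],n[0],0])*y+[0,0,z-.034])[0]
for x in np.arange(-.05,.002,.002):
    print(round(x*1000),[int(cv2.getRectSubPix(im.astype(np.float32),(3,3),tuple(map(float,pj(x,y,.034)))).mean()) for y in(-.024,-.012,0,.012,.024)],end=';')
```

```text
stop w,d 0.0856599145988028 0.021154510656460034
nest yaw 0.3857644433371261 stop [ 0.64485569 -0.15497443  0.034     ]
slab w,t 0.03525623143921707 0.019212159042603046 centre in tool [ 0.00218929 -0.0001392   0.03870036]
tool -x yaw 0.3764519030844527
gap centre [ 0.63095803 -0.16061845  0.034     ]
offset [0.0739, -0.0086, 0.0] angular [-0.001, -0.0, -0.012]
-50 [204, 205, 202, 128, 129];-48 [207, 208, 208, 131, 130];-46 [207, 207, 207, 170, 135];-44 [206, 206, 207, 205, 185];-42 [204, 205, 205, 206, 206];-40 [205, 206, 206, 206, 206];-38 [206, 205, 205, 206, 206];-36 [202, 202, 203, 204, 205];-34 [202, 202, 203, 203, 204];-32 [202, 201, 202, 205, 205];-30 [152, 144, 141, 142, 142];-28 [89, 87, 86, 83, 82];-26 [106, 79, 79, 80, 78];-24 [137, 79, 79, 80, 79];-22 [137, 80, 79, 79, 79];-20 [142, 83, 83, 82, 81];-18 [143, 114, 115, 115, 112];-16 [143, 139, 139, 139, 139];-14 [142, 140, 140, 140, 139];-12 [141, 140, 140, 140, 139];-10 [140, 140, 140, 140, 138];-8 [140, 140, 140, 140, 138];-6 [140, 140, 140, 139, 138];-4 [140, 140, 139, 139, 138];-2 [131, 133, 134, 135, 137];0 [99, 101, 103, 103, 105];
```

Gap measured at 30 mm, so I aim for the middle, 15 mm from the stop.

drive_tool:
  deltas:
    - {"gripper": 255,"offset": [0.025,-0.003,0],"angular": [0,0,0]}
    - {"gripper": 255,"offset": [0.05,-0.006,0],"angular": [0,0,-0.012]}
    - {"gripper": 255,"offset": [0.074,-0.0085,0.02],"angular": [0,0,-0.012]}
    - {"gripper": 255,"offset": [0.074,-0.0085,0.05],"angular": [0,0,-0.012]}
    - {"gripper": 255,"offset": [0.074,-0.0085,0.08],"angular": [0,0,-0.012]}

```text
t: 6.85
eef_pos: [0.6327, -0.1603, 0.1788]
tool_rot: [0.001, -0.191, 0.982, -0.001]
contact_force: [1.6, -0.5, -2.0]
gripper_width: 0.412
grasp_force: 50.8
```

drive_tool:
  deltas:
    - {"gripper": 255,"offset": [0,0,0],"angular": [0,0,0]}
    - {"gripper": 255,"offset": [0,0,0],"angular": [0,0,0]}
    - {"gripper": 255,"offset": [0,0,0],"angular": [0,0,0]}
    - {"gripper": 255,"offset": [0,0,0],"angular": [0,0,0]}
    - {"gripper": 255,"offset": [0,0,0],"angular": [0,0,0]}

```text
t: 7.35
eef_pos: [0.6339, -0.1589, 0.1802]
tool_rot: [0.001, -0.192, 0.981, -0.0]
contact_force: [-0.5, 0.7, -0.8]
gripper_width: 0.42
grasp_force: 50.7
```

```bash
cat >> h.py <<'E'
NX=.3858; STOP=np.array([.64486,-.15497,.034]); K=np.array([.0022,-.0001,0])
def place():
    o=bot.get_obs(); p,r=tool(o); n=np.array([np.cos(NX),np.sin(NX),0]); y=np.array([-n[1],n[0],0])
    d=p+r.apply(K)-STOP; tx=r.as_matrix()[:,0]
    print("t",o["t"],"spacer in stop frame mm",round(d@n*1000,1),round(d@y*1000,1),"tcp z",round(p[2]*1000,1),"yaw err",round(np.arctan2(-tx[1],-tx[0])-NX,4),"tilt",(r.as_matrix()[:,2]).round(4),"F",np.round(o["contact_force"],1))
E
python3 -c "
from h import *
place()"
```

```text
t 7.35 spacer in stop frame mm -13.9 0.4 tcp z 180.2 yaw err 0.0009 tilt [ 1.9e-03 -5.0e-04 -1.0e+00] F [-0.5  0.7 -0.8]
```

drive_tool:
  deltas:
    - {"gripper": 255,"offset": [0.001,0,0.015],"angular": [0,0,0]}
    - {"gripper": 255,"offset": [0.001,0,0.03],"angular": [0,0,0]}
    - {"gripper": 255,"offset": [0.001,0,0.042],"angular": [0,0,0]}
    - {"gripper": 255,"offset": [0.001,0,0.05],"angular": [0,0,0]}
    - {"gripper": 255,"offset": [0.001,0,0.056],"angular": [0,0,0]}

```text
t: 7.85
eef_pos: [0.6318, -0.1592, 0.1214]
tool_rot: [-0.001, -0.192, 0.981, 0.0]
contact_force: [0.3, 0.7, -1.9]
gripper_width: 0.41
grasp_force: 50.7
```

drive_tool:
  deltas:
    - {"gripper": 255,"offset": [0,0,0.001],"angular": [0,0,0]}
    - {"gripper": 255,"offset": [0,0,0.002],"angular": [0,0,0]}
    - {"gripper": 255,"offset": [0,0,0.003],"angular": [0,0,0]}
    - {"gripper": 255,"offset": [0,0,0.004],"angular": [0,0,0]}
    - {"gripper": 255,"offset": [0,0,0.004],"angular": [0,0,0]}

```text
t: 8.35
eef_pos: [0.6324, -0.1594, 0.1191]
tool_rot: [0.0, -0.192, 0.981, -0.0]
contact_force: [-0.7, -0.2, -1.8]
gripper_width: 0.417
grasp_force: 50.7
```

```bash
python3 -c "
from h import *
place()"
```

```text
t 8.35 spacer in stop frame mm -15.5 0.5 tcp z 119.1 yaw err 0.0007 tilt [ 3.e-04 -2.e-04 -1.e+00] F [-0.7 -0.2 -1.8]
```

drive_tool:
  deltas:
    - {"gripper": 255,"offset": [0,0,0.0005],"angular": [0,0,0]}
    - {"gripper": 255,"offset": [0,0,0.001],"angular": [0,0,0]}
    - {"gripper": 255,"offset": [0,0,0.0015],"angular": [0,0,0]}
    - {"gripper": 255,"offset": [0,0,0.002],"angular": [0,0,0]}
    - {"gripper": 255,"offset": [0,0,0.002],"angular": [0,0,0]}

```text
t: 8.85
eef_pos: [0.6326, -0.1593, 0.1187]
tool_rot: [0.0, -0.192, 0.981, -0.001]
contact_force: [-4.8, -0.9, 12.5]
gripper_width: 0.415
grasp_force: 52.6
```

drive_tool:
  deltas:
    - {"gripper": 255,"offset": [0,0,-0.001],"angular": [0,0,0]}
    - {"gripper": 255,"offset": [0,0,-0.001],"angular": [0,0,0]}
    - {"gripper": 120,"offset": [0,0,-0.001],"angular": [0,0,0]}
    - {"gripper": 80,"offset": [0,0,-0.001],"angular": [0,0,0]}
    - {"gripper": 40,"offset": [0,0,-0.001],"angular": [0,0,0]}
  grip_force: 20

```text
t: 9.35
eef_pos: [0.6323, -0.1593, 0.1177]
tool_rot: [-0.0, -0.192, 0.981, 0.0]
contact_force: [-0.2, 0.3, 0.5]
gripper_width: 0.833
grasp_force: 0.0
```

drive_tool:
  deltas:
    - {"gripper": 40,"offset": [0,0,0],"angular": [0,0,0]}
    - {"gripper": 40,"offset": [0,0,-0.01],"angular": [0,0,0]}
    - {"gripper": 40,"offset": [0,0,-0.03],"angular": [0,0,0]}
    - {"gripper": 40,"offset": [0,0,-0.06],"angular": [0,0,0]}
    - {"gripper": 40,"offset": [0,0,-0.1],"angular": [0,0,0]}

```text
t: 9.85
eef_pos: [0.6317, -0.1592, 0.2193]
tool_rot: [-0.001, -0.192, 0.981, 0.0]
contact_force: [-0.0, 0.2, 0.5]
gripper_width: 0.842
grasp_force: 0.0
```

drive_tool:
  deltas:
    - {"gripper": 200,"offset": [0.03,0,0],"angular": [0,0,0]}
    - {"gripper": 255,"offset": [0.07,0,0],"angular": [0,0,0]}
    - {"gripper": 255,"offset": [0.09,0,0],"angular": [0,0,0]}
    - {"gripper": 255,"offset": [0.09,0,0],"angular": [0,0,0]}
    - {"gripper": 255,"offset": [0.09,0,0],"angular": [0,0,0]}

```text
t: 10.35
eef_pos: [0.5495, -0.1934, 0.2196]
tool_rot: [0.001, -0.192, 0.981, -0.001]
contact_force: [0.3, -0.5, -0.2]
gripper_width: 0.005
grasp_force: 0.0
```

Run:
```python
from h import *
place()
m=optics.camera_model("top");a=optics.read_camera("top");s=optics.read_camera("side")
a=cv2.resize(a[145:215,265:325],None,fx=6.5,fy=6.5,interpolation=cv2.INTER_CUBIC)
s=cv2.resize(s[150:200,240:310],None,fx=5.7,fy=5.7*1.0,interpolation=cv2.INTER_CUBIC)
h=max(a.shape[0],s.shape[0]);f=lambda q:cv2.copyMakeBorder(q,0,h-q.shape[0],0,0,cv2.BORDER_CONSTANT)
cv2.imwrite("pics/chk.png",np.hstack([f(a),f(s)]))
```

```text
t 10.35 spacer in stop frame mm -105.0 0.2 tcp z 219.6 yaw err 0.0004 tilt [ 2.2e-03 -9.0e-04 -1.0e+00] F [ 0.3 -0.5 -0.2]
```

View pics/chk.png

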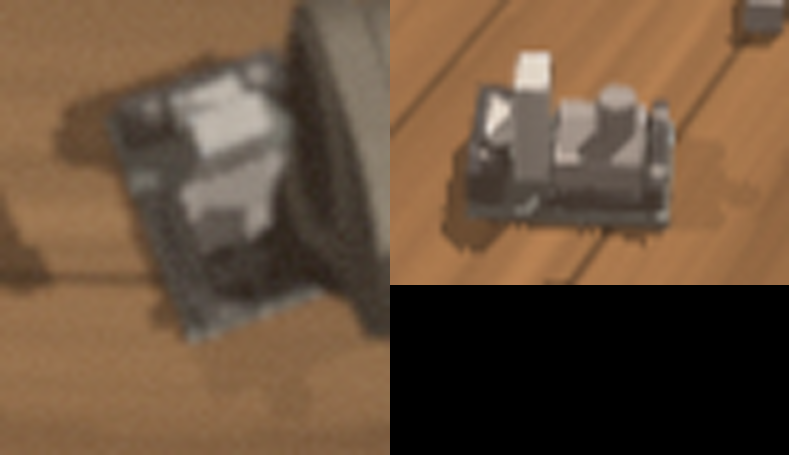

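The spacer stands upright in the gap with its lip over the stop (side view slab at (533,115), plate and boss at right). Next I lower the closed fingers behind the boss.

drive_tool:
  deltas:
    - {"gripper": 255,"offset": [0,0,0.03],"angular": [0,0,0]}
    - {"gripper": 255,"offset": [0,0,0.06],"angular": [0,0,0]}
    - {"gripper": 255,"offset": [0,0,0.085],"angular": [0,0,0]}
    - {"gripper": 255,"offset": [0,0,0.1],"angular": [0,0,0]}
    - {"gripper": 255,"offset": [0,0,0.1055],"angular": [0,0,0]}

```text
t: 10.95
eef_pos: [0.5491, -0.1924, 0.1111]
tool_rot: [-0.001, -0.193, 0.981, 0.001]
contact_force: [0.9, 0.2, 0.5]
gripper_width: 0.003
grasp_force: 0.0
```

drive_tool:
  deltas:
    - {"gripper": 255,"offset": [-0.003,0,0],"angular": [0,0,0]}
    - {"gripper": 255,"offset": [-0.006,0,0],"angular": [0,0,0]}
    - {"gripper": 255,"offset": [-0.008,0,0],"angular": [0,0,0]}
    - {"gripper": 255,"offset": [-0.01,0,0],"angular": [0,0,0]}
    - {"gripper": 255,"offset": [-0.011,0,0],"angular": [0,0,0]}

```text
t: 11.45
eef_pos: [0.5596, -0.1891, 0.113]
tool_rot: [0.0, -0.192, 0.981, -0.0]
contact_force: [-0.5, 0.0, 0.1]
gripper_width: -0.0
grasp_force: 0.0
```

```bash
python3 -c "
from h import *
place()"
```

```text
t 11.45 spacer in stop frame mm -94.0 0.3 tcp z 113.0 yaw err 0.0008 tilt [ 1.e-03 -3.e-04 -1.e+00] F [-0.5  0.   0.1]
```

Not in contact yet, so I advance in small steps.

drive_tool:
  deltas:
    - {"gripper": 255,"offset": [-0.001,0,0],"angular": [0,0,0]}
    - {"gripper": 255,"offset": [-0.002,0,0],"angular": [0,0,0]}
    - {"gripper": 255,"offset": [-0.003,0,0],"angular": [0,0,0]}
    - {"gripper": 255,"offset": [-0.004,0,0],"angular": [0,0,0]}
    - {"gripper": 255,"offset": [-0.005,0,0],"angular": [0,0,0]}

```text
t: 11.95
eef_pos: [0.5625, -0.188, 0.1121]
tool_rot: [-0.002, -0.192, 0.981, -0.0]
contact_force: [-4.4, -2.1, 3.9]
gripper_width: 0.005
grasp_force: 2.7
```

drive_tool:
  deltas:
    - {"gripper": 255,"offset": [-0.001,0,0],"angular": [0,0,0]}
    - {"gripper": 255,"offset": [-0.002,0,0],"angular": [0,0,0]}
    - {"gripper": 255,"offset": [-0.003,0,0],"angular": [0,0,0]}
    - {"gripper": 255,"offset": [-0.004,0,0],"angular": [0,0,0]}
    - {"gripper": 255,"offset": [-0.004,0,0],"angular": [0,0,0]}

```text
t: 12.45
eef_pos: [0.5663, -0.1865, 0.1121]
tool_rot: [-0.002, -0.192, 0.981, -0.0]
contact_force: [-5.1, -1.8, 3.0]
gripper_width: -0.002
grasp_force: 2.6
```

drive_tool:
  deltas:
    - {"gripper": 255,"offset": [-0.001,0,0],"angular": [0,0,0]}
    - {"gripper": 255,"offset": [-0.002,0,0],"angular": [0,0,0]}
    - {"gripper": 255,"offset": [-0.003,0,0],"angular": [0,0,0]}
    - {"gripper": 255,"offset": [-0.004,0,0],"angular": [0,0,0]}
    - {"gripper": 255,"offset": [-0.004,0,0],"angular": [0,0,0]}

```text
t: 12.95
eef_pos: [0.5698, -0.1852, 0.1121]
tool_rot: [-0.002, -0.192, 0.981, -0.0]
contact_force: [-4.6, -1.9, 4.0]
gripper_width: 0.001
grasp_force: 2.8
```

drive_tool:
  deltas:
    - {"gripper": 255,"offset": [-0.0005,0,0],"angular": [0,0,0]}
    - {"gripper": 255,"offset": [-0.001,0,0],"angular": [0,0,0]}
    - {"gripper": 255,"offset": [-0.0015,0,0],"angular": [0,0,0]}
    - {"gripper": 255,"offset": [-0.002,0,0],"angular": [0,0,0]}
    - {"gripper": 255,"offset": [-0.002,0,0],"angular": [0,0,0]}

```text
t: 13.45
eef_pos: [0.5712, -0.1847, 0.112]
tool_rot: [-0.002, -0.192, 0.981, -0.001]
contact_force: [-7.5, -2.2, 5.7]
gripper_width: -0.002
grasp_force: 3.7
```

drive_tool:
  deltas:
    - {"gripper": 255,"offset": [-0.0005,0,0],"angular": [0,0,0]}
    - {"gripper": 255,"offset": [-0.001,0,0],"angular": [0,0,0]}
    - {"gripper": 255,"offset": [-0.0015,0,0],"angular": [0,0,0]}
    - {"gripper": 255,"offset": [-0.002,0,0],"angular": [0,0,0]}
    - {"gripper": 255,"offset": [-0.002,0,0],"angular": [0,0,0]}

```text
t: 13.95
eef_pos: [0.5715, -0.1847, 0.1117]
tool_rot: [-0.004, -0.191, 0.982, -0.001]
contact_force: [-11.1, -4.8, 9.0]
gripper_width: -0.003
grasp_force: 6.2
```

drive_tool:
  deltas:
    - {"gripper": 255,"offset": [-0.0005,0,0],"angular": [0,0,0]}
    - {"gripper": 255,"offset": [-0.001,0,0],"angular": [0,0,0]}
    - {"gripper": 255,"offset": [-0.0015,0,0],"angular": [0,0,0]}
    - {"gripper": 255,"offset": [-0.0015,0,0],"angular": [0,0,0]}
    - {"gripper": 255,"offset": [-0.0015,0,0],"angular": [0,0,0]}

```text
t: 14.45
eef_pos: [0.5718, -0.1848, 0.1115]
tool_rot: [-0.006, -0.191, 0.982, -0.001]
contact_force: [-15.1, -4.9, 10.7]
gripper_width: -0.003
grasp_force: 8.1
```

drive_tool:
  deltas:
    - {"gripper": 255,"offset": [-0.0005,0,-0.0005],"angular": [0,0,0]}
    - {"gripper": 255,"offset": [-0.001,0,-0.001],"angular": [0,0,0]}
    - {"gripper": 255,"offset": [-0.0015,0,-0.001],"angular": [0,0,0]}
    - {"gripper": 255,"offset": [-0.002,0,-0.001],"angular": [0,0,0]}
    - {"gripper": 255,"offset": [-0.0025,0,-0.001],"angular": [0,0,0]}

```text
t: 14.95
eef_pos: [0.5722, -0.1846, 0.1116]
tool_rot: [-0.008, -0.191, 0.982, -0.001]
contact_force: [-21.0, -6.8, 13.0]
gripper_width: 0.004
grasp_force: 10.9
```

Run:
```python
from h import *
place()
a=optics.read_camera("wrist");s=optics.read_camera("side")
place()
a=cv2.resize(a,None,fx=.75,fy=.75)
s=cv2.resize(s[150:200,240:310],None,fx=5.7,fy=5.7,interpolation=cv2.INTER_CUBIC)
f=lambda q:cv2.copyMakeBorder(q,0,288-q.shape[0],0,0,cv2.BORDER_CONSTANT)
cv2.imwrite("pics/chk2.png",np.hstack([f(a),f(s)]))
```

```text
t 14.95 spacer in stop frame mm -80.7 -0.2 tcp z 111.6 yaw err -0.0024 tilt [-0.0153 -0.0055 -0.9999] F [-21.   -6.8  13. ]
t 15.05 spacer in stop frame mm -80.7 -0.2 tcp z 111.6 yaw err -0.0024 tilt [-0.0153 -0.0055 -0.9999] F [-19.1  -5.9  11.3]
```

View pics/chk2.png

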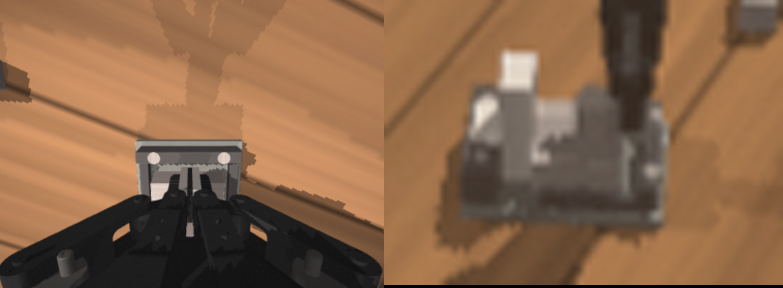

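The side view shows the slab upright at (520,100), closed up against stop and plate. The push is about 20 N, so I firm it slightly.

drive_tool:
  deltas:
    - {"gripper": 255,"offset": [-0.0005,0,0],"angular": [0,0,0]}
    - {"gripper": 255,"offset": [-0.001,0,0],"angular": [0,0,0]}
    - {"gripper": 255,"offset": [-0.001,0,0],"angular": [0,0,0]}
    - {"gripper": 255,"offset": [-0.001,0,0],"angular": [0,0,0]}
    - {"gripper": 255,"offset": [-0.001,0,0],"angular": [0,0,0]}

```text
t: 15.55
eef_pos: [0.5723, -0.1846, 0.1116]
tool_rot: [-0.009, -0.19, 0.982, -0.001]
contact_force: [-22.2, -6.5, 13.6]
gripper_width: 0.001
grasp_force: 11.8
```

drive_tool:
  deltas:
    - {"gripper": 255,"offset": [0,0,0],"angular": [0,0,0]}
    - {"gripper": 255,"offset": [0,0,0],"angular": [0,0,0]}
    - {"gripper": 255,"offset": [0,0,0],"angular": [0,0,0]}
    - {"gripper": 255,"offset": [0,0,0],"angular": [0,0,0]}
    - {"gripper": 255,"offset": [0,0,0],"angular": [0,0,0]}

```text
t: 16.05
eef_pos: [0.5723, -0.1846, 0.1116]
tool_rot: [-0.009, -0.19, 0.982, -0.001]
contact_force: [-21.3, -7.4, 14.4]
gripper_width: 0.001
grasp_force: 11.8
```

A steady 22.5–23 N along the push. Handing in.

```bash
python3 -c "
from h import *
print(bot.hand_in())"
```

```text
the job is handed in; nothing more can be done
None
```

The packing piece is standing in nest_a's wide gap (the right-hand nest) with its lip over the stop; plate, piece and stop look flush, and I handed in with the arm still pressing the boss at about 22.5 N (no verdict was returned).

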